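# Check the paint on a hatch panel with the pen gauge

### The arm

A 6-joint arm with a two-finger parallel gripper is mounted at the origin on the work surface. World frame = base frame: x ahead of the robot, y to its left, z up, the work surface at z = 0. Lengths are in m, angles in rad, forces in N, time in s.
With the tool pointing down it reaches from about 0.3 to 0.775 m from the base axis. Payload 14.6 kg.
Tool frame: the origin (TCP) lies midway between the tips of the shut fingers; the grasp point (between the pads) lies 19 mm behind it; z points along the fingers, y is the line along which they close (so a half turn about z gives the same grasp; the last joint's range is limited). The gripper opens to 85 mm and grips with 20 to 120 N. Pads are 22 mm wide; open, the fingers measure 114 mm over their backs; the gripper's body (76 mm by 85 mm) begins 54 mm behind the grasp point. The pads swing forward as they close: fully open they stand 13 mm farther back than shut.
Start: joints at [-1.172, 0.3, 1.521, -0, 1.321, -0.067], TCP at [0.247, -0.491, 0.231] pointing down, gripper open.
Joint ranges: [-3.03, 3.03], [-0.79, 2.21], [0.23, 2.52], [-1.04, 4.18], [0, 3.07], [-2.55, 2.55]. Speed limits (rad/s): [2.22, 2.22, 2.57, 3.14, 3.14, 3.14].

### API

Orientations are given as a unit quaternion [x, y, z, w].
In Python, from plant import env, capture gives the robot as it stands.
- The arm moves only by the shell command python3 -m creep [OPENING] [FORCE], which reads ROWS from standard input. ROWS is a JSON list of rows, 1 to 8 of them, each written [[dx, dy, dz], turn]: dx, dy, dz in m, then a turn about the tool's z in rad; each row is the pose to reach, as a shift and turn from the pose commanded when the command began, along the tool's axes at that moment; what a row does not reach only later rows make up. A row lasts 1/10 s, in which the tool goes at most 0.05 m and 0.15 rad, less where a joint would pass 70% of its speed; a pose out of reach is approached as far as the arm can. OPENING is the finger opening in m, set as the command begins (- or left out keeps the last). The fingers move at their own pace and stop on an object; FORCE is the grip in N (left out, the last holds). Time passes only in rows, so rows that do not move let the fingers close. It prints the time, the measured TCP pose, the force, the opening and the grip force at its end. Input that does not fit is refused with a message, and nothing moves.
- env.sense(): the state, without advancing time (a new reading comes with each control period).
- capture(name): name is "side" or "top"; returns a dict with "image" (480x640x3 uint8, red, green, blue), "fx", "fy", "cx", "cy" (pixels), "dist_coeffs" ([k1, k2, p1, p2, k3] as OpenCV has them; the pictures are not rectified), "cam_to_world" (4x4, takes a point from camera to world coordinates). Camera axes: x right, y down, z forward; pixel columns grow to the right and rows downward; lengths in m; the calibration is good to about 2 mm. A picture is of the moment at which its call begins. There is no depth.
- env.finish_job(): hands the job in; it is judged then, once.
The state is a dict: "time": time; "q": joint angles; "qvel": joint speeds; "joint_torque": joint torques, N m; "eef_pos": TCP position; "tcp_rot": TCP orientation; "wrist_force": force on the tool from outside, world axes, zero at the start; "torque": the same for the moment, N m; "finger_gap": finger opening in m; "grasp_force": force on a finger pad.
Only numpy, scipy, OpenCV 4.12 (cv2) and the standard library are available. Lean on these libraries where they do the work, as an engineer would, in place of code of your own. Each camera call takes 0.05 s, during which the arm holds its last target. There are 200 camera calls.

### The job

Pull the blue cabinet's drawer fully open by its handle and leave it open, lift the yellow pen gauge out of its orange holder, and set its steel tip on the white spot in the black ring on the red panel. Hold the gauge square to the tilted panel, pressing lightly so that the sprung tip goes about half way in, and do not turn the panel in its stand or disturb the jar, tin and wrench. The program finishes while still holding the gauge there, pressed on the spot: do not put it down or let go.

Things in the scene. Friction and masses are not known exactly. Their poses are not given: they have to be found in the camera images.
- cabinet: Blue fixed tool cabinet, 240 wide (y), 142 high. Its top is a flat rubber-matted lid. Origin on the bench 30 mm in front of the carcass, on its middle line; own x points into the cabinet (away from the opening side), z up. The carcass runs from x = +30 to +270 mm. Stands left or right of the bench's middle, turned by up to 7 degrees.
- drawer (a joint): Cabinet drawer, m: 0 shut (start), 0.16 fully open; it slides along the cabinet's own -x with about 3 N of friction and stays where left. Its front plate is 12 mm thick, 240 wide, from 12 to 130 mm above the bench. Inside, walls 45 mm high round a floor 20 mm above the bench, 210 mm wide.
- drawer_handle (a point): Middle of the steel bar handle of the drawer: round bar of 12 mm diameter, 120 mm long along the cabinet's y, 110 mm above the bench, its axis 46 mm in front of the drawer front (40 mm clear gap behind the bar); moves with the drawer.
- gauge: Yellow pen-type coating gauge, 92 mm long, 0.12 kg. Origin at the tip's end when fully out; own z from the tip up along the gauge. Steel tip 8 mm in diameter, black nose 14 mm in diameter (z 15 to 40 mm), yellow square grip 26 x 26 mm, faces along own x and y (z 40 to 92 mm). Starts upright in the holder in the shut drawer, axes parallel to the cabinet's, tip end 26 mm above the bench.
- holder (a point): Middle of the mouth of the 20 mm hole in the orange holder block (60 x 60 x 46 mm) on the drawer floor; 66 mm above the bench, 71 mm behind the drawer front's middle, moves with the drawer. The gauge's shoulder (z = 40 mm) rests on it, nose in the hole. Draw it straight up 45 mm to clear the holder, tip end above 130 mm over the bench to clear drawer front and 142 mm to clear the cabinet.
- gauge_tip (a joint): Sprung tip of the gauge, m: 0 fully out, 0.010 pressed right in. Spring: about 0.6 N to start moving, 3.6 N fully in (300 N/m), then hard.
- gauge_point (a point): End of the steel tip (round, 4 mm radius), on the gauge's axis; moves with the tip.
- stand: Fixed dark steel stand, base 160 (x) x 230 (y) x 12 mm, cheeks 107 mm high at y = +-111 mm with clamp knobs. Carries the red panel, 170 x 200 x 10 mm, on an axle along own y, 100 mm above the bench over the origin. Origin on the bench under the base's middle, z up. On the other side of the bench's middle from the cabinet, turned by up to 17 degrees.
- panel (a joint): Tilt of the red panel, rad: 0 level, positive leans its upper face towards the stand's own -x (the robot's side). Starts at 0.15 to 0.42. The axle is clamped stiffly: light pressing does not turn it.
- spot (a point): Middle of the white spot, 20 mm in diameter inside a black ring of 36 mm, on the panel's upper face, 25 mm from the axle towards the robot's side and 30 mm to the panel's left (+y). Own z is the panel's outward normal, own y along the axle; tilts with the panel.
- jar: Jar with a red lid, 60 mm in diameter, 75 high, on the bench just in front (robot side) of the stand: leave it. Origin under its middle.
- tin: Tin with a blue label, 60 mm in diameter, 70 high, on the bench between cabinet and stand, nearer the robot: leave it. Origin under its middle.
- wrench: Steel wrench, 150 mm long, lying on the bench between cabinet and stand: leave it. Origin under its middle.

How it is judged:
On the way, in this order (a step that is already met when the one before it is completed fails the run):
1. the drawer is pulled open, at least 120 of its 160 mm (value of joint drawer above 0.12 m), for 0.2 s.
2. the gauge is held by the fingers, clear above drawer and cabinet (height (world z) of gauge above 0.1 m and contact force between the fingers and gauge above 1 N and contact force between gauge and cabinet below 0.05 N), for 0.2 s.
At the end, for the whole second after the job is handed in: Fingers hold the gauge at rest: tip within 10 mm of the spot's middle, axis within 8 degrees of the panel's normal, sprung tip in by 2 to 8.5 mm (0.8 to 5 N), spot within 6 mm of its start, drawer open 120 mm or more, jar, tin and wrench within 30 mm of their starts (distance between gauge_point and spot below 0.01 m and angle between the z axis of gauge and the z axis of spot, either way round below 0.14 rad and value of joint gauge_tip between 0.002 and 0.0085 m and contact force between gauge and stand between 0.8 and 5 N and contact force between the fingers and gauge above 1 N and contact force between gauge and cabinet below 0.05 N and linear speed of gauge below 0.02 m/s and distance of spot from where it was at the start of the episode below 0.006 m and value of joint drawer above 0.12 m and distance of each of jar, tin, wrench from where it was at the start of the episode below 0.03 m); the arm keeps its last pose, push and grip.
It fails at once if the gauge is pushed hard against the panel or stand (over 15 N) (contact force between gauge and stand above 15 N).
It fails at once if the panel is turned or pushed (spot moved over 10 mm) (distance of spot from where it was at the start of the episode above 0.01 m).
It fails at once if jar, tin or wrench moved over 30 mm (distance of any of jar, tin, wrench from where it was at the start of the episode above 0.03 m).
It also fails if it takes over 53 s, if anything falls off the work surface, if the arm or the gripper's body presses on something with over 40 N, if the wrist force passes 120 N, or if a joint passes its speed limit or range.

## Working session

There is one attempt and no reset: what is moved stays moved. The work goes in short steps, Python scripts to look and compute and a shell command to move; the robot and the scene stay as the last step left them, time stands still between calls to the robot, and variables do not carry over. Pictures are saved under pics/ and viewed, at most 12 in all, crops included, and the job is handed in when it is done.

```bash
mkdir -p pics; ls
python3 - <<'E'
from plant import env, capture
import cv2,numpy as np,pickle
for n in("top","side"):
    c=capture(n); pickle.dump(c,open(f"{n}0.pkl","wb"))
    cv2.imwrite(f"pics/{n}0.png",c["image"][:,:,::-1])
    print(n,c["fx"],c["cx"],c["cy"],c["dist_coeffs"],np.round(c["cam_to_world"],3).tolist())
s=env.sense();print(s["time"],s["eef_pos"],s["tcp_rot"],s["finger_gap"])
E
```

```text
pics
top 467.0918409032429 327.7531300006176 239.27757152695187 [0.00499608 0.         0.         0.         0.        ] [[-0.154, -0.963, 0.221, 0.362], [-0.988, 0.151, -0.031, 0.042], [-0.004, -0.223, -0.975, 0.995], [0.0, 0.0, 0.0, 1.0]]
side 528.2527789636256 324.30795978847914 233.09381616541557 [-0.11658395  0.          0.          0.          0.        ] [[-0.865, -0.32, 0.387, 0.166], [-0.502, 0.562, -0.657, 0.651], [-0.007, -0.763, -0.646, 0.719], [0.0, 0.0, 0.0, 1.0]]
0.1 [ 0.24693057 -0.49121588  0.23077607] [ 9.73000722e-01  2.30801462e-01 -8.85059950e-05 -5.22272543e-04] 0.08544456874707056
```

View pics/top0.png

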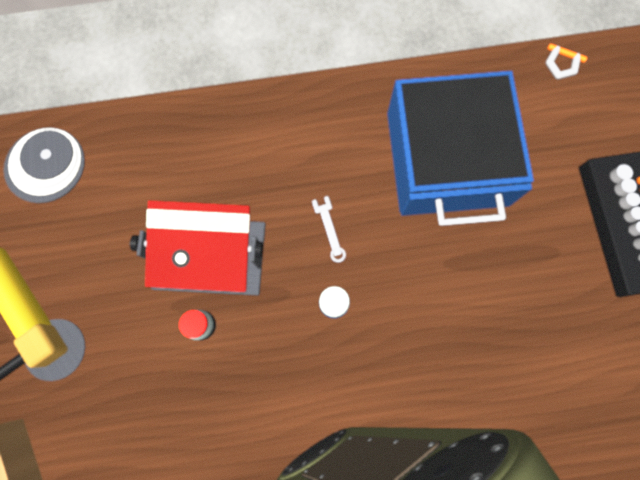

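View pics/side0.png

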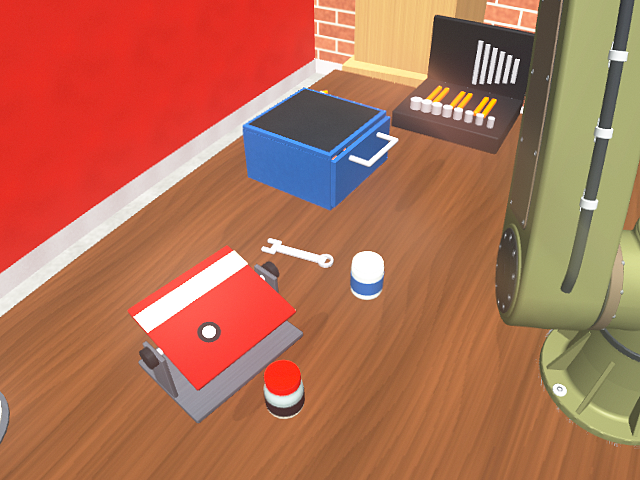

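Top view: handle bar runs from about (440,223) to (505,218) and the white spot is at (181,258). The tin is at (334,301), the jar at (196,325) and the wrench at (330,230). Side view: spot at (208,332), and the handle bar runs from about (365,162) to (396,138).

```bash
cat > h.py <<'E'
import cv2,numpy as np,pickle
def ray(c,p):
    K=np.array([[c["fx"],0,c["cx"]],[0,c["fy"],c["cy"]],[0,0,1.]])
    u=cv2.undistortPoints(np.array([[p]],float),K,np.array(c["dist_coeffs"]))[0,0]
    T=np.array(c["cam_to_world"]);return T[:3,3],T[:3,:3]@np.array([u[0],u[1],1])
def plane(c,p,z):
    o,d=ray(c,p);return o+d*(z-o[2])/d[2]
def tri(c1,p1,c2,p2):
    o1,d1=ray(c1,p1);o2,d2=ray(c2,p2);n=np.cross(d1,d2)
    s=np.linalg.solve(np.c_[d1,-d2,n],o2-o1)
    a=o1+s[0]*d1;b=o2+s[1]*d2;return (a+b)/2,np.linalg.norm(a-b)
def comps(m,amin=20):
    n,l,s,ce=cv2.connectedComponentsWithStats(m.astype(np.uint8))
    return [(l==i,s[i],ce[i]) for i in range(1,n) if s[i,4]>=amin]
def quad(m):
    h=cv2.convexHull(cv2.findContours(m.astype(np.uint8),0,1)[0][0] if m.ndim==2 else m)
    return cv2.approxPolyN(h,4)[0] if hasattr(cv2,"approxPolyN") else cv2.boxPoints(cv2.minAreaRect(h))
E
python3 - <<'E'
from h import *
t=pickle.load(open("top0.pkl","rb"));s=pickle.load(open("side0.pkl","rb"))
def panel(c,box,sp):
    im=c["image"].astype(int);r,g,b=im[...,0],im[...,1],im[...,2]
    m=(((r>120)&(g<70)&(b<70))|((r>190)&(g>190)&(b>190)))
    x0,y0,x1,y1=box;k=np.zeros_like(m);k[y0:y1,x0:x1]=m[y0:y1,x0:x1]
    cs=max(comps(k),key=lambda a:a[1][4]);mm=cs[0]
    # fill
    cn=max(cv2.findContours(mm.astype(np.uint8),0,1)[0],key=cv2.contourArea)
    q=cv2.approxPolyN(cv2.convexHull(cn),4)[0]
    W=(im.min(2)>170); k=np.zeros_like(W);k[sp[1]-10:sp[1]+10,sp[0]-12:sp[0]+12]=W[sp[1]-10:sp[1]+10,sp[0]-12:sp[0]+12]
    ce=[(a[1][4],a[2]) for a in comps(k,10)]
    print(q.tolist(),ce);return q,max(ce,key=lambda a:a[0])[1]
qt,st=panel(t,(143,195,253,296),(181,258))
qs,ss=panel(s,(125,240,300,390),(208,332))
print("spot",tri(t,st,s,ss))
# name corners by image extremes: top: FL far-left(+x,+y) etc
def pick(q,f): return q[np.argmin([f(*p) for p in q])]
T=dict(FL=pick(qt,lambda u,v:u+v),FR=pick(qt,lambda u,v:-u+v),NL=pick(qt,lambda u,v:u-v),NR=pick(qt,lambda u,v:-u-v))
S=dict(FL=pick(qs,lambda u,v:u),FR=pick(qs,lambda u,v:v),NR=pick(qs,lambda u,v:-u),NL=pick(qs,lambda u,v:-v))
P={}
for k in T:
    P[k],e=tri(t,T[k],s,S[k]);print(k,T[k],S[k],P[k].round(4),round(e,4))
xa=(P["FL"]+P["FR"]-P["NL"]-P["NR"])/2;ya=(P["FL"]+P["NL"]-P["FR"]-P["NR"])/2
print("len",np.linalg.norm(xa),np.linalg.norm(ya));n=np.cross(xa,ya);n/=np.linalg.norm(n)
print("n",n,"tilt",np.arccos(n[2]),"yaw n",np.degrees(np.arctan2(-n[1],-n[0])),"yaw y",np.degrees(np.arctan2(-ya[0],ya[1])))
# handle
im=t["image"];W=im.min(2)>185;k=np.zeros_like(W);k[190:232,430:515]=W[190:232,430:515]
m=max(comps(k),key=lambda a:a[1][4])[0];v,u=np.nonzero(m);print(u.min(),u.max(),v.min(),v.max())
ends=[]
q=[]
for uu in range(446,500):
    vv=v[u==uu];vv=vv[vv>208]
    q.append((uu,vv.mean()))
w=np.array([plane(t,p,.110) for p in q]);l=cv2.fitLine(w[:,:2].astype(np.float32),2,0,.01,.01).ravel();print("bar dir",l,np.degrees(np.arctan2(l[0],l[1])))
for uu in(u.min(),u.max()):
    print(plane(t,(uu,np.polyval(np.polyfit(*np.array(q).T,1),uu)),.110))
# lid corners
r,g,b=[im[...,i].astype(int) for i in range(3)]
B=(b>90)&(r<70)&(b>g+30);B[:60]=0
m=max(comps(B),key=lambda a:a[1][4])[0]
for f in(lambda u,v:u+v,lambda u,v:v-u):
    v,u=np.nonzero(m);i=np.argmin(f(u,v));print("lid back",u[i],v[i],plane(t,(u[i],v[i]),.142))
for nm,px,z in(("jar",(196,325),.075),("tin",(334,301),.07),("wr",(330,230),0)):print(nm,plane(t,px,z))
E
```

```text
[[247, 234], [245, 290], [146, 286], [144, 229]] [(np.int32(119), array([180.28571429, 258.02521008]))]
[[297, 312], [198, 390], [154, 348], [276, 291]] [(np.int32(142), array([208.56338028, 331.4084507 ]))]
spot (array([0.5731636 , 0.30424994, 0.09877566]), np.float64(0.0005627298465369726))
FL [144 229] [154 348] [0.6377 0.3686 0.0909] 0.0153
FR [247 234] [276 291] [0.5811 0.1637 0.0678] 0.057
NL [146 286] [198 390] [0.533  0.3826 0.0761] 0.0008
NR [245 290] [297 312] [0.4924 0.1891 0.0765] 0.0043
len 0.098702278205366 0.20535849147241833
n [-0.04147882 -0.04689592  0.99803822] tilt 0.062648637316374 yaw n 48.507669535792814 yaw y -13.716348951289856
436 505 194 224
bar dir [ 0.05552851  0.9984571   0.5586714  -0.27243698] 3.1831865
[ 0.56269779 -0.20034291  0.11      ]
[ 0.55507928 -0.3367373   0.11      ]
lid back 396 84 [ 0.85301612 -0.17117578  0.142     ]
lid back 396 84 [ 0.85301612 -0.17117578  0.142     ]
jar [0.44175888 0.2920444  0.075     ]
tin [0.44656607 0.02001315 0.07      ]
wr [0.60763493 0.00259434 0.        ]
```

```bash
cat >> h.py <<'E'
from scipy.spatial.transform import Rotation as Ro
def todo(p,ydir=None):
    "shift to world p in tool axes and turn so that tool y heads along ydir deg (mod 180)"
    from plant import env
    s=env.sense();R=Ro.from_quat(s["tcp_rot"]).as_matrix()
    d=R.T@(np.array(p)-s["eef_pos"]);a=None
    if ydir is not None:
        a=-((ydir-np.degrees(np.arctan2(R[1,1],R[0,1]))+90)%180-90); a=round(np.radians(a),4)
    print("t",round(s["time"],2),"tcp",s["eef_pos"].round(4),"shift",d.round(4),"turn",a,"q6",round(s["q"][5],2))
E
echo '[[[0.045,-0.007,0.007],-0.15],[[0.093,-0.014,0.014],-0.3],[[0.14,-0.021,0.021],-0.45],[[0.187,-0.028,0.028],-0.6],[[0.234,-0.035,0.035],-0.75],[[0.282,-0.042,0.042],-0.9],[[0.33,-0.049,0.05],-1.049],[[0.3775,-0.0564,0.06],-1.049]]' | python3 -m creep 0.038
python3 - <<'E'
from h import *
todo((.559,-.271,.091),-3.2)
t=pickle.load(open("top0.pkl","rb"));s=pickle.load(open("side0.pkl","rb"))
def panel(c,box,nm):
    im=c["image"].astype(int);r,g,b=im[...,0],im[...,1],im[...,2]
    m=(((r>120)&(g<60)&(b<60))|((r>150)&(g>150)&(b>150))).astype(np.uint8)
    x0,y0,x1,y1=box;k=np.zeros_like(m);k[y0:y1,x0:x1]=m[y0:y1,x0:x1]
    k=cv2.morphologyEx(k,cv2.MORPH_CLOSE,np.ones((5,5)));k=cv2.morphologyEx(k,cv2.MORPH_OPEN,np.ones((9,9)))
    cn=max(cv2.findContours(k,0,1)[0],key=cv2.contourArea)
    q=cv2.approxPolyN(cv2.convexHull(cn),4)[0].reshape(-1,2)
    o=c["image"][:,:,::-1].copy();cv2.polylines(o,[q.astype(np.int32).reshape(-1,1,2)],True,(0,255,0),1)
    crop=o[y0-10:y1+10,x0-10:x1+10];return q,cv2.resize(crop,(390,390*crop.shape[0]//crop.shape[1]))
qt,a=panel(t,(143,195,255,296),"t");qs,b=panel(s,(125,240,300,392),"s")
h=max(a.shape[0],b.shape[0]);cv2.imwrite("pics/panel.png",np.hstack([np.pad(i,((0,h-i.shape[0]),(0,0),(0,0))) for i in(a,b)]))
pick=lambda q,f:q[np.argmin([f(*p) for p in q])]
T=dict(FL=pick(qt,lambda u,v:u+v),FR=pick(qt,lambda u,v:-u+v),NL=pick(qt,lambda u,v:u-v),NR=pick(qt,lambda u,v:-u-v))
S=dict(FL=pick(qs,lambda u,v:u),FR=pick(qs,lambda u,v:v),NR=pick(qs,lambda u,v:-u),NL=pick(qs,lambda u,v:-v))
P={}
for k in T:
    P[k],e=tri(t,T[k],s,S[k]);print(k,T[k],S[k],P[k].round(4),round(e,4))
xa=(P["FL"]+P["FR"]-P["NL"]-P["NR"])/2;ya=(P["FL"]+P["NL"]-P["FR"]-P["NR"])/2
n=np.cross(xa,ya);n/=np.linalg.norm(n)
print("len",np.linalg.norm(xa),np.linalg.norm(ya),"n",n,"tilt",np.arccos(n[2]),"yaws",np.degrees(np.arctan2(-n[1],-n[0])),np.degrees(np.arctan2(-ya[0],ya[1])))
E
```

```text
time: 0.9
eef_pos: [0.5604, -0.27, 0.1709]
tcp_rot: [0.725, 0.689, -0.0, 0.0]
wrist_force: [0.4, -1.1, -0.2]
finger_gap: 0.0383
grasp_force: 0.0
t 0.9 tcp [ 0.5604 -0.27    0.1709] shift [-0.0011 -0.0014  0.0799] turn 0.0055 q6 -0.46
FL [146 209] [131 317] [0.676  0.3559 0.122 ] 0.0025
FR [249 205] [242 243] [0.636  0.1491 0.1349] 0.0237
NL [146 228] [147 333] [0.6403 0.3616 0.113 ] 0.002
NR [249 237] [242 268] [0.6006 0.1699 0.1029] 0.0164
len 0.04312117244507096 0.2032072501643439 n [-0.46720542  0.09965948  0.87851413] tilt 0.49805343468885094 yaws -12.041283453018131 -11.309331937573754
```

View pics/panel.png

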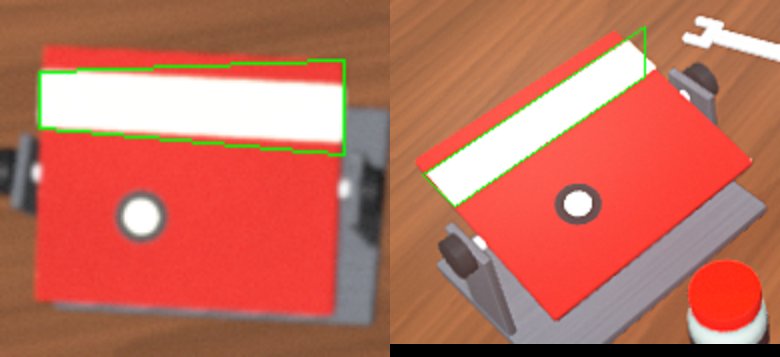

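The left crop is the top view: panel corners at (43,46), (345,62), (335,315) and (36,300). The right crop is the side view: corners at (417,160), (615,32), (750,160) and (556,320). My red mask caught only the stripe, so I'll widen it. Next I go down on the handle and grip it.

```bash
echo '[[[-0.001,-0.0014,0.04],0.005],[[-0.001,-0.0014,0.08],0.005],[[-0.001,-0.0014,0.08],0.005]]' | python3 -m creep 0.038
echo '[[[0,0,0],0],[[0,0,0],0],[[0,0,0],0],[[0,0,0],0]]' | python3 -m creep 0.0 60
python3 - <<'E'
from h import *
t=pickle.load(open("top0.pkl","rb"));s=pickle.load(open("side0.pkl","rb"))
def panel(c,g0):
    im=c["image"].astype(int);r,g,b=im[...,0],im[...,1],im[...,2]
    m=(((r>130)&(r>2.2*g)&(r>2.2*b))|((r>170)&(g>170)&(b>170))).astype(np.uint8)
    k=np.zeros_like(m);cv2.fillConvexPoly(k,cv2.convexHull(np.array(g0).astype(np.int32)),1)
    k=cv2.dilate(k,np.ones((13,13)))*m;k=cv2.morphologyEx(k,cv2.MORPH_CLOSE,np.ones((5,5)));k=cv2.morphologyEx(k,cv2.MORPH_OPEN,np.ones((7,7)))
    cn=max(cv2.findContours(k,0,1)[0],key=cv2.contourArea)
    q=cv2.approxPolyN(cv2.convexHull(cn),4)[0].reshape(-1,2)
    return [q[np.argmin(np.linalg.norm(q-p,axis=1))] for p in g0]
gt=[(147.6,200.6),(249.7,206),(145.2,286.5),(246.4,291.6)];gs=[(128.5,310),(227.5,246),(198,390),(295,310)]
for A,B in((gt,gs),(panel(t,gt),panel(s,gs))):
    P=[]
    for a,b in zip(A,B):
        p,e=tri(t,a,s,b);P.append(p);print(a,b,p.round(4),round(e,4))
    FL,FR,NL,NR=P;xa=(FL+FR-NL-NR)/2;ya=(FL+NL-FR-NR)/2
    n=np.cross(xa,ya);n/=np.linalg.norm(n)
    print("len",np.linalg.norm(xa),np.linalg.norm(ya),"n",n,"tilt",np.arccos(n[2]),"yaws",np.degrees(np.arctan2(-n[1],-n[0])),np.degrees(np.arctan2(-ya[0],ya[1])),"xtilt",np.arcsin(xa[2]/np.linalg.norm(xa)))
E
```

```text
time: 1.2
eef_pos: [0.5552, -0.2707, 0.0857]
tcp_rot: [0.728, 0.685, -0.001, -0.005]
wrist_force: [0.1, 0.6, -0.5]
finger_gap: 0.0379
grasp_force: 0.0
time: 1.6
eef_pos: [0.5584, -0.2731, 0.0939]
tcp_rot: [0.728, 0.685, 0.001, 0.002]
wrist_force: [0.6, 0.3, 7.4]
finger_gap: 0.01
grasp_force: 58.9
(147.6, 200.6) (128.5, 310) [0.6898 0.3495 0.1245] 0.0015
(249.7, 206) (227.5, 246) [0.65   0.1549 0.1215] 0.0005
(145.2, 286.5) (198, 390) [0.5319 0.3834 0.0782] 0.0008
(246.4, 291.6) (295, 310) [0.4922 0.188  0.079 ] 0.0036
len 0.1673753309558228 0.19902141222648803 n [-0.26096548  0.04786072  0.96416097] tilt 0.26853371014580624 yaws -10.39247990548244 -11.528028853197092 xtilt 0.2684355574183137
[145 199] [118 315] [0.7007 0.3598 0.1151] 0.0055
[250 205] [231 242] [0.6465 0.1518 0.1306] 0.0044
[145 286] [198 390] [0.5325 0.3835 0.078 ] 0.0002
[245 292] [296 312] [0.4906 0.1904 0.0779] 0.0006
len 0.17102866846414452 0.20640770374447243 n [-0.24869183  0.09650096  0.96376343] tilt 0.2700280072469165 yaws -21.20796049130854 -13.47371676135201 xtilt 0.2658578308199768
```

```bash
echo '[[[0,-0.02,0],0],[[0,-0.04,0],0],[[0,-0.06,0],0],[[0,-0.08,0],0],[[0,-0.1,0],0],[[0,-0.12,0],0],[[0,-0.14,0],0],[[0,-0.157,0],0]]' | python3 -m creep
echo '[[[0,-0.003,0],0],[[0,-0.003,0],0]]' | python3 -m creep
echo '[[[0,0,0],0],[[0,0,0],0],[[0,0,0],0]]' | python3 -m creep 0.038 20
echo '[[[0,0,-0.05],0],[[0,0,-0.1],0],[[0,0,-0.14],0],[[0,-0.05,-0.14],0],[[0,-0.05,-0.14],0]]' | python3 -m creep 0.085
python3 - <<'E'
from h import *
from plant import capture
for n in("top","side"):
    c=capture(n);pickle.dump(c,open(f"{n}1.pkl","wb"))
    cv2.imwrite(f"pics/{n}1.png",c["image"][:,:,::-1])
todo((0,0,0),0)
E
```

```text
time: 2.4
eef_pos: [0.4015, -0.2627, 0.0938]
tcp_rot: [0.728, 0.685, 0.001, 0.002]
wrist_force: [5.0, 10.8, 15.4]
finger_gap: 0.0098
grasp_force: 62.4
time: 2.6
eef_pos: [0.4005, -0.2627, 0.094]
tcp_rot: [0.728, 0.685, 0.002, 0.004]
wrist_force: [17.0, 10.6, 7.1]
finger_gap: 0.0097
grasp_force: 62.3
time: 2.9
eef_pos: [0.3978, -0.2629, 0.0918]
tcp_rot: [0.728, 0.685, -0.0, 0.0]
wrist_force: [0.3, -0.3, -0.5]
finger_gap: 0.038
grasp_force: 0.0
time: 3.4
eef_pos: [0.3449, -0.2591, 0.232]
tcp_rot: [0.729, 0.685, -0.0, 0.0]
wrist_force: [0.4, -0.4, -0.6]
finger_gap: 0.0849
grasp_force: 0.0
t 3.5 tcp [ 0.3474 -0.2597  0.2317] shift [ 0.2378 -0.3631  0.2313] turn -0.0623 q6 -0.66
```

View pics/top1.png

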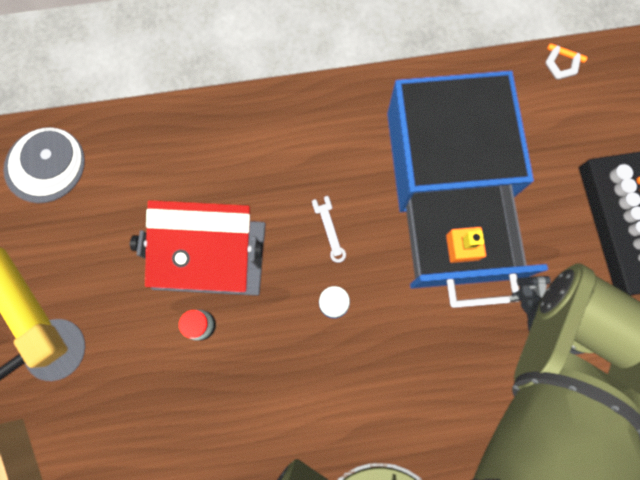

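View pics/side1.png

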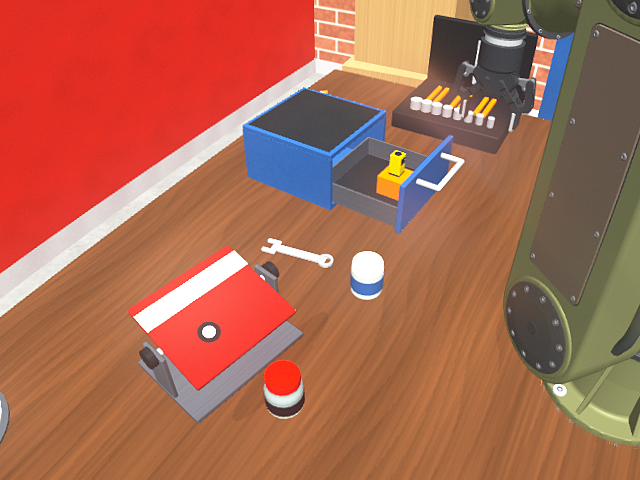

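The drawer is fully open. The gauge stands upright in its holder, with its top face near (477,238) in the top view and (398,154) in the side view.

Run:
```python
from h import *
t=pickle.load(open("top1.pkl","rb"));s=pickle.load(open("side1.pkl","rb"))
im=t["image"].astype(int)
D=np.zeros((480,640),bool);D[230:246,470:484]=im[230:246,470:484].max(2)<90
for m,st,ce in comps(D,4):print("dot",st,ce,plane(t,ce,.118))
d=max(comps(D,4),key=lambda a:a[1][4])[2]
im=s["image"].astype(int);D=np.zeros((480,640),bool);D[145:160,392:406]=im[145:160,392:406].max(2)<100
for m,st,ce in comps(D,4):print("dot side",st,ce,tri(t,d,s,ce))
im=t["image"].astype(int);Y=(im[...,0]>170)&(im[...,1]>160)&(im[...,2]<90);k=np.zeros_like(Y);k[215:265,440:495]=Y[215:265,440:495]
for m,st,ce in comps(k):print("yel",st,ce)
```

```text
dot [474 235   5   5  19] [476.15789474 236.84210526] [ 0.52144363 -0.26870723  0.118     ]
dot side [395 152   7   4  17] [397.88235294 153.23529412] (array([ 0.52170106, -0.26875102,  0.11769142]), np.float64(0.0004229488235602515))
yel [452 228  33  31 816] [467.37009804 242.99142157]
```

```bash
echo '[[[0,0.025,0],-0.15],[[0,0.05,0],-0.3],[[0,0.075,0],-0.45],[[0.001,0.1,0],-0.6],[[0.001,0.125,0],-0.75],[[0.001,0.15,0],-0.9],[[0.0016,0.174,0],-1.05],[[0.0016,0.174,0],-1.2]]' | python3 -m creep 0.085
echo '[[[0,0,0.0],-0.15],[[0,0,0.02],-0.3],[[0,0,0.04],-0.376],[[0,0,0.04],-0.376]]' | python3 -m creep
python3 -c "
from h import *
todo((.5215,-.2688,.082),86.7)"
```

```text
time: 4.3
eef_pos: [0.5241, -0.2682, 0.2298]
tcp_rot: [0.211, 0.978, 0.0, -0.001]
wrist_force: [-1.2, -0.3, 0.1]
finger_gap: 0.0852
grasp_force: 0.0
time: 4.7
eef_pos: [0.5213, -0.268, 0.1881]
tcp_rot: [0.027, 1.0, 0.001, -0.002]
wrist_force: [0.5, 0.1, 0.8]
finger_gap: 0.0849
grasp_force: 0.0
t 4.7 tcp [ 0.5213 -0.268   0.1881] shift [-0.0007 -0.0011  0.1061] turn 0.0031 q6 -2.05
```

```bash
echo '[[[0,-0.001,0.04],0.003],[[0,-0.001,0.08],0.003],[[0,-0.001,0.106],0.003],[[0,-0.001,0.106],0.003],[[0,-0.001,0.106],0.003]]' | python3 -m creep 0.085
echo '[[[0,0,0],0],[[0,0,0],0],[[0,0,0],0],[[0,0,0],0],[[0,0,0],0],[[0,0,0],0]]' | python3 -m creep 0.0 40
echo '[[[0,0,-0.02],0],[[0,0,-0.04],0],[[0,0,-0.06],0],[[0,0,-0.08],0],[[0,0,-0.09],0],[[0,0,-0.09],0],[[0,0,-0.09],0],[[0,0,-0.09],0]]' | python3 -m creep
python3 - <<'E'
from h import *
from plant import capture
c=capture("side");pickle.dump(c,open("side2.pkl","wb"))
im=c["image"][50:230,300:520,::-1];cv2.imwrite("pics/side2.png",cv2.resize(im,None,fx=3,fy=3))
todo((0,0,0))
E
```

```text
time: 5.2
eef_pos: [0.5224, -0.2699, 0.0865]
tcp_rot: [0.03, 1.0, -0.0, 0.0]
wrist_force: [0.0, 0.9, -0.1]
finger_gap: 0.0849
grasp_force: 0.0
time: 5.8
eef_pos: [0.5218, -0.2697, 0.0859]
tcp_rot: [0.029, 1.0, -0.0, 0.0]
wrist_force: [-1.7, 0.7, 6.0]
finger_gap: 0.0256
grasp_force: 41.4
time: 6.6
eef_pos: [0.5213, -0.2694, 0.174]
tcp_rot: [0.029, 1.0, 0.0, -0.001]
wrist_force: [-0.2, 0.7, -1.5]
finger_gap: 0.0256
grasp_force: 40.6
t 6.65 tcp [ 0.5213 -0.2694  0.1741] shift [0.5359 0.2382 0.1752] turn None q6 -2.05
```

View pics/side2.png

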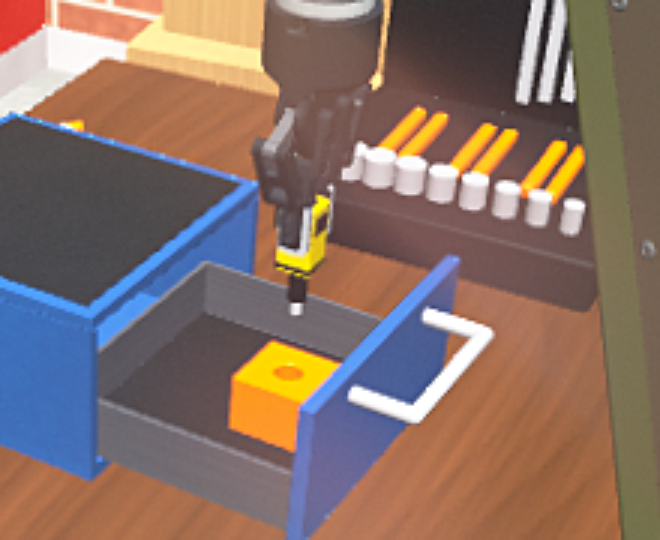

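The gauge is held upright with its tip at about (295,308) in the crop, clear of the holder. To tilt it in the grip, I'll draw its nose against the inner edge of the drawer front with a light grip.

```bash
echo '[[[0,0,0.01],0],[[0.015,0,0.01],0],[[0.03,0,0.01],0],[[0.042,0,0.01],0],[[0.042,0,0.01],0],[[0.042,0,0.01],0]]' | python3 -m creep - 20
for i in 1; do echo '[[[0.002,0,0],0],[[0.004,0,0],0],[[0.004,0,0],0]]' | python3 -m creep; done
echo '[[[0.002,0,0],0],[[0.004,0,0],0],[[0.004,0,0],0]]' | python3 -m creep
echo '[[[0.002,0,0],0],[[0.004,0,0],0],[[0.004,0,0],0]]' | python3 -m creep
```

```text
time: 7.25
eef_pos: [0.4799, -0.2672, 0.1648]
tcp_rot: [0.03, 1.0, 0.0, -0.0]
wrist_force: [-0.1, 0.4, -2.5]
finger_gap: 0.0254
grasp_force: 40.5
time: 7.55
eef_pos: [0.4757, -0.2668, 0.1651]
tcp_rot: [0.029, 1.0, 0.0, -0.0]
wrist_force: [-0.5, -0.1, -1.2]
finger_gap: 0.0255
grasp_force: 40.5
time: 7.85
eef_pos: [0.4715, -0.2666, 0.1653]
tcp_rot: [0.029, 1.0, -0.0, 0.0]
wrist_force: [-0.6, -0.2, -2.0]
finger_gap: 0.0253
grasp_force: 40.5
time: 8.15
eef_pos: [0.4675, -0.2664, 0.1653]
tcp_rot: [0.029, 1.0, 0.0, -0.0]
wrist_force: [0.3, 0.7, -1.7]
finger_gap: 0.0256
grasp_force: 40.5
```

```bash
echo '[[[0.001,0,0],0],[[0.002,0,0],0],[[0.002,0,0],0]]' | python3 -m creep 0.0 20
echo '[[[0.001,0,0],0],[[0.003,0,0],0],[[0.003,0,0],0]]' | python3 -m creep
echo '[[[0.001,0,0],0],[[0.003,0,0],0],[[0.003,0,0],0]]' | python3 -m creep
```

```text
time: 8.45
eef_pos: [0.4656, -0.2663, 0.1653]
tcp_rot: [0.029, 1.0, -0.0, -0.0]
wrist_force: [0.3, -0.9, -1.9]
finger_gap: 0.0255
grasp_force: 40.5
time: 8.75
eef_pos: [0.4632, -0.2661, 0.1654]
tcp_rot: [0.029, 1.0, -0.0, 0.001]
wrist_force: [6.0, -0.1, -3.2]
finger_gap: 0.0256
grasp_force: 40.2
time: 9.05
eef_pos: [0.4604, -0.2659, 0.1656]
tcp_rot: [0.029, 1.0, -0.0, 0.001]
wrist_force: [6.5, 0.6, -1.9]
finger_gap: 0.0259
grasp_force: 40.4
```

```bash
echo '[[[0.002,0,0],0],[[0.004,0,0],0],[[0.004,0,0],0]]' | python3 -m creep
echo '[[[0.002,0,0],0],[[0.004,0,0],0],[[0.004,0,0],0]]' | python3 -m creep
python3 - <<'E'
from h import *
from plant import capture
c=capture("side");pickle.dump(c,open("side3.pkl","wb"))
im=c["image"][80:230,300:500,::-1];cv2.imwrite("pics/side3.png",cv2.resize(im,None,fx=4,fy=4,interpolation=cv2.INTER_CUBIC))
todo((0,0,0))
E
```

```text
time: 9.35
eef_pos: [0.4564, -0.2657, 0.1657]
tcp_rot: [0.029, 1.0, -0.0, 0.001]
wrist_force: [5.5, 1.0, -2.0]
finger_gap: 0.0255
grasp_force: 40.4
time: 9.65
eef_pos: [0.4524, -0.2655, 0.1656]
tcp_rot: [0.029, 1.0, -0.0, 0.001]
wrist_force: [6.5, 1.0, -1.1]
finger_gap: 0.0253
grasp_force: 40.2
t 9.7 tcp [ 0.4524 -0.2655  0.1656] shift [0.4676 0.2385 0.1645] turn None q6 -2.11
```

View pics/side3.png

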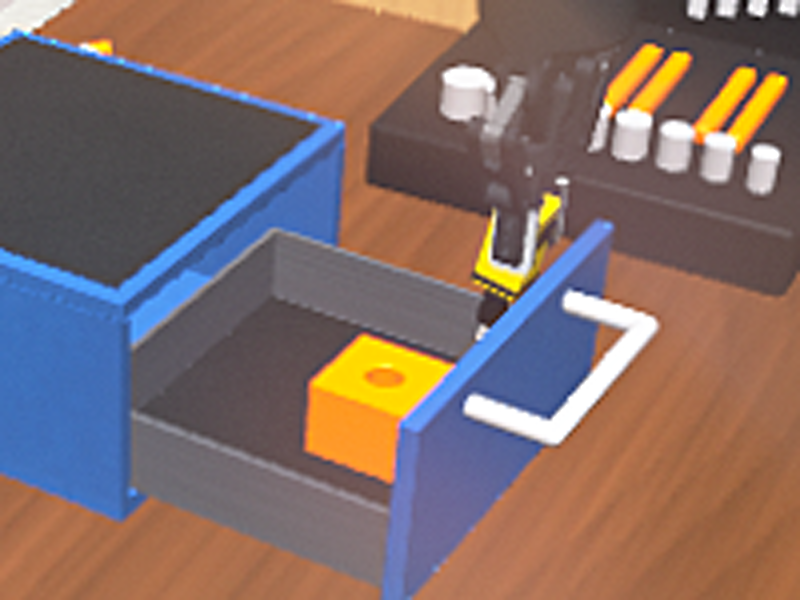

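The gauge now leans in the fingers: nose end at about (485,325) against the drawer front, grip top at about (550,200). I'll push a little further, then lift and measure the tilt from the tip's position in the grip plane.

```bash
echo '[[[0.002,0,0],0],[[0.0035,0,0],0],[[0.0035,0,0],0]]' | python3 -m creep
echo '[[[-0.005,0,0],0],[[-0.01,0,-0.02],0],[[-0.01,0,-0.06],0],[[-0.01,0,-0.1],0],[[-0.01,0,-0.1],0],[[-0.01,0,-0.1],0]]' | python3 -m creep
python3 - <<'E'
from h import *
from plant import capture,env
c=capture("side");pickle.dump(c,open("side4.pkl","wb"));t=capture("top");pickle.dump(t,open("top4.pkl","wb"))
st=env.sense();R=Ro.from_quat(st["tcp_rot"]).as_matrix();p=st["eef_pos"];print(p,R.round(3).tolist())
T=np.array(c["cam_to_world"])
def px(w):
    q=np.linalg.inv(T)@np.r_[w,1];return cv2.projectPoints(q[:3].reshape(1,3),np.zeros(3),np.zeros(3),np.array([[c["fx"],0,c["cx"]],[0,c["fy"],c["cy"]],[0,0,1.]]),np.array(c["dist_coeffs"]))[0].ravel()
u,v=px(p).astype(int);print("tcp px",u,v)
v=max(v,40)
im=c["image"][v-40:v+80,u-80:u+80,::-1];print("crop origin",u-80,v-40)
cv2.imwrite("pics/side4.png",cv2.resize(im,None,fx=5,fy=5,interpolation=cv2.INTER_CUBIC))
E
```

```text
time: 10.0
eef_pos: [0.4489, -0.2653, 0.1656]
tcp_rot: [0.029, 1.0, -0.0, 0.001]
wrist_force: [6.7, 0.3, -1.8]
finger_gap: 0.0254
grasp_force: 40.0
time: 10.6
eef_pos: [0.4583, -0.2659, 0.2656]
tcp_rot: [0.029, 1.0, -0.0, 0.0]
wrist_force: [0.0, 0.2, -1.7]
finger_gap: 0.0256
grasp_force: 40.2
[ 0.45789653 -0.26563942  0.26396672] [[-0.998, 0.059, -0.002], [0.059, 0.998, 0.001], [0.002, 0.001, -1.0]]
tcp px 433 98
crop origin 353 58
```

View pics/side4.png

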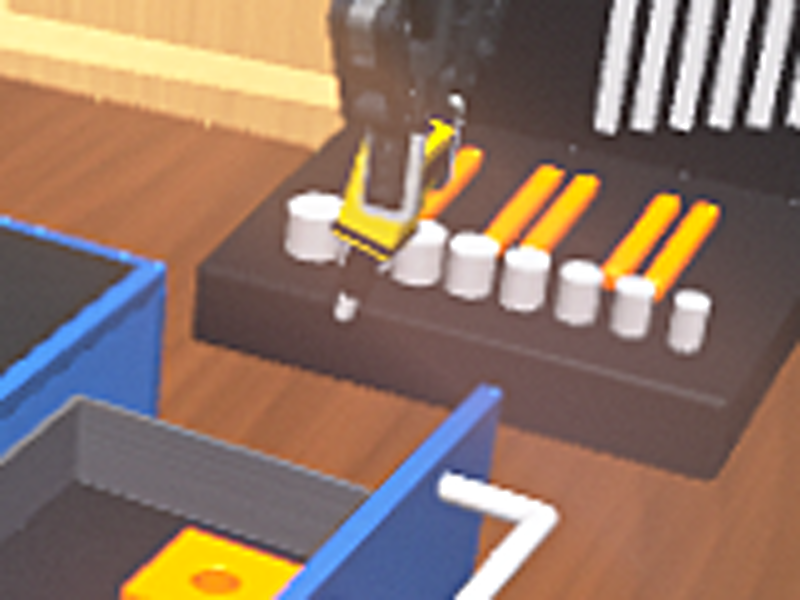

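In this crop the tip end is at about (343,318), which is full-image (421.6,121.6). The steel starts at about (352,292).

```bash
cat >> h.py <<'E'
def inplane(c,pix,p,R):
    o,d=ray(c,pix);n=R[:,1];return o+d*(n@(p-o))/(n@d)
E
python3 - <<'E'
from h import *
from plant import env
c=pickle.load(open("side4.pkl","rb"));st=env.sense();R=Ro.from_quat(st["tcp_rot"]).as_matrix();p=st["eef_pos"]
im=c["image"].astype(int)
for cr in((343,318),(352,290),(361,268)):
    w=inplane(c,(353+cr[0]/5,58+cr[1]/5),p,R);l=R.T@(w-p)
    print(w.round(4),"tool",l.round(4),"tilt",np.arctan2(-l[0],l[2]+.019))
todo((.573,.304,.264),78.7)
E
```

```text
[ 0.4765 -0.2667  0.2074] tool [-0.0187  0.      0.0565] tilt 0.24279733723022556
[ 0.474  -0.2665  0.2207] tool [-0.0163 -0.      0.0432] tilt 0.25536705353880756
[ 0.4713 -0.2664  0.2312] tool [-0.0135 -0.      0.0327] tilt 0.25586922912159576
t 10.7 tcp [ 0.4579 -0.2656  0.264 ] shift [-8.140e-02  5.754e-01  4.000e-04] turn 0.1384 q6 -2.11
```

```bash
echo '[[[-0.001,0.015,0],0.01],[[-0.004,0.045,0],0.03],[[-0.008,0.085,0],0.05],[[-0.011,0.125,0],0.07],[[-0.015,0.165,0],0.09],[[-0.018,0.205,0],0.11],[[-0.022,0.245,0],0.13],[[-0.026,0.285,0],0.1384]]' | python3 -m creep
python3 -c "
from h import *
todo((.5436,.3101,.24),78.7)"
```

```text
time: 11.5
eef_pos: [0.5005, 0.0188, 0.264]
tcp_rot: [0.099, 0.995, -0.0, -0.001]
wrist_force: [1.2, -0.7, -1.7]
finger_gap: 0.0255
grasp_force: 40.2
t 11.5 tcp [0.5005 0.0188 0.264 ] shift [0.0151 0.2941 0.0239] turn -0.0008 q6 -1.41
```

```bash
echo '[[[0.002,0.04,0.003],0],[[0.004,0.085,0.007],0],[[0.006,0.13,0.01],0],[[0.009,0.175,0.014],0],[[0.011,0.22,0.018],0],[[0.014,0.265,0.022],0],[[0.015,0.287,0.024],0],[[0.0151,0.2941,0.024],0]]' | python3 -m creep
echo '[[[0,0,0],0],[[0,0,0],0]]' | python3 -m creep
python3 - <<'E'
from h import *
from plant import capture,env
c=capture("side");pickle.dump(c,open("side5.pkl","wb"));t=capture("top");pickle.dump(t,open("top5.pkl","wb"))
todo((.5436,.3101,.1944),78.7)
cv2.imwrite("pics/s5.png",np.hstack([cv2.resize(c["image"][200:400,120:320,::-1],(400,400)),cv2.resize(t["image"][180:320,110:250,::-1],(400,400))]))
E
```

```text
time: 12.3
eef_pos: [0.543, 0.3104, 0.2388]
tcp_rot: [0.097, 0.995, -0.001, -0.002]
wrist_force: [0.1, -0.4, -2.7]
finger_gap: 0.0253
grasp_force: 40.1
time: 12.5
eef_pos: [0.5438, 0.3074, 0.2409]
tcp_rot: [0.099, 0.995, -0.0, -0.0]
wrist_force: [0.2, -0.3, -2.0]
finger_gap: 0.0254
grasp_force: 40.1
t 12.6 tcp [0.5439 0.3073 0.2415] shift [0.0009 0.0027 0.0471] turn -0.0013 q6 -0.92
```

View pics/s5.png

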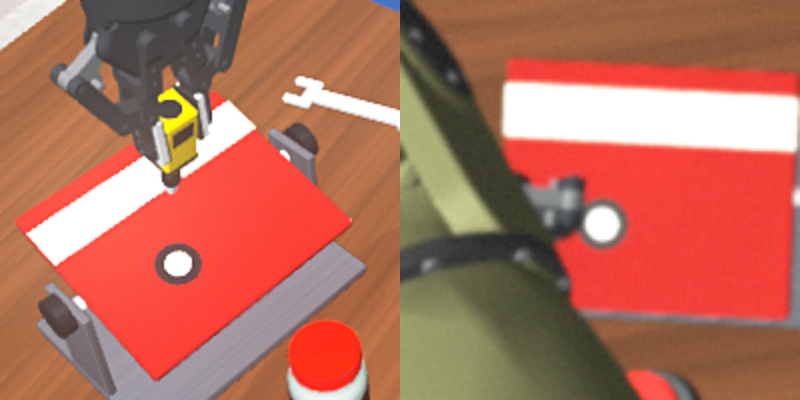

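The left crop (side view) shows the tip end at about (173,190), full-image (206.5,295), above the spot at (178,263). I'll check the tip offset, then go down to a standoff.

```bash
echo '[[[0,0.0025,0.02],0],[[0.0009,0.0025,0.04],0],[[0.0009,0.0025,0.047],0],[[0.0009,0.0025,0.047],0],[[0.0009,0.0025,0.047],0]]' | python3 -m creep
python3 - <<'E'
from h import *
from plant import capture,env
c=pickle.load(open("side5.pkl","rb"))
p=np.array([.5439,.3073,.2415]);R=Ro.from_quat(env.sense()["tcp_rot"]).as_matrix()
w=inplane(c,(206.5,295),p,R);print("tip5",w.round(4),(R.T@(w-p)).round(4))
c=capture("side");st=env.sense();p=st["eef_pos"];R=Ro.from_quat(st["tcp_rot"]).as_matrix();print(p.round(4),R.round(3).tolist())
cv2.imwrite("pics/s6.png",cv2.resize(c["image"][240:360,150:270,::-1],(600,600),interpolation=cv2.INTER_CUBIC));pickle.dump(c,open("side6.pkl","wb"))
E
```

```text
time: 13.1
eef_pos: [0.5438, 0.3109, 0.1954]
tcp_rot: [0.099, 0.995, 0.0, 0.001]
wrist_force: [0.4, -0.1, -1.8]
finger_gap: 0.025
grasp_force: 40.1
tip5 [0.5601 0.3041 0.1858] [-0.0164  0.      0.0558]
[0.5438 0.311  0.1956] [[-0.981, 0.196, 0.002], [0.196, 0.981, 0.001], [-0.001, 0.001, -1.0]]
```

View pics/s6.png

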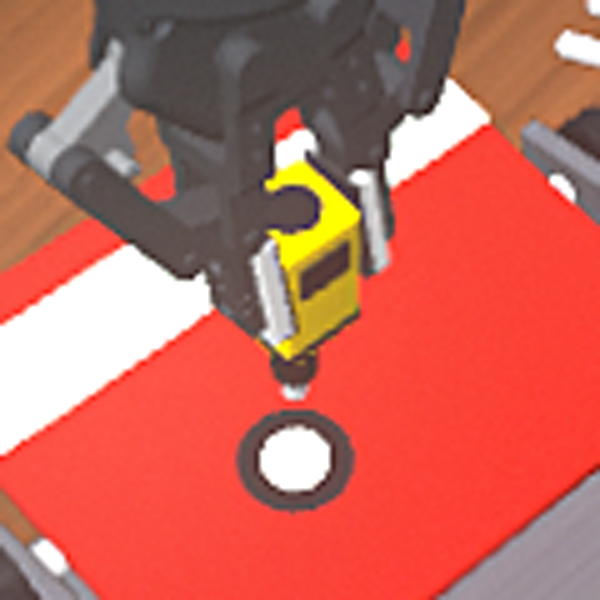

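The tip end is at about (295,398), which is full-image (209,319.6), directly above the spot centre at (296,459), which is (209.2,331.8).

Run:
```python
from h import *
from plant import env
c=pickle.load(open("side6.pkl","rb"));st=env.sense();R=Ro.from_quat(st["tcp_rot"]).as_matrix();p=st["eef_pos"]
w=inplane(c,(209,319.6),p,R);print("tip",w.round(4),(R.T@(w-p)).round(4))
S=np.array([.5732,.3042,.0988]);n=np.array([-.262,.052,.964]);n/=np.linalg.norm(n)
d=w-S;print("height along n",d@n,"lateral",(d-(d@n)*n).round(4),"lat tool",(R.T@(d-(d@n)*n)).round(4),"n tool",(R.T@n).round(3))
g=p+R@np.array([-.0185,0,.0565]);d=g-S;print("geom",d@n,(R.T@(d-(d@n)*n)).round(4))
```

```text
tip [0.563  0.3073 0.1352] [-0.0195 -0.      0.0604]
height along n 0.03791106924817186 lateral [-0.0003  0.0011 -0.0001] lat tool [0.0005 0.001  0.0001] n tool [ 0.266  0.001 -0.964]
geom 0.04195832565734687 [0.0004 0.001  0.0001]
```

```bash
echo '[[[-0.0027,-0.001,0.0096],0],[[-0.0053,-0.001,0.0193],0],[[-0.0085,-0.001,0.0308],0],[[-0.0085,-0.001,0.0308],0],[[-0.0085,-0.001,0.0308],0]]' | python3 -m creep
cat > m.py <<'E'
from plant import env
from h import *
import sys
s=env.sense();p=s["eef_pos"];R=Ro.from_quat(s["tcp_rot"]).as_matrix()
S=np.array([.5732,.3042,.0988]);n=np.array([-.262,.052,.964]);n/=np.linalg.norm(n)
d=p+R@np.array([-.019,0,.058])-S;print(s["time"],"h",round(d@n,4),"lat",(R.T@(d-(d@n)*n)).round(4),"F.n",round(s["wrist_force"]@n,2),s["wrist_force"].round(2))
E
python3 m.py
echo '[[[-0.0008,0,0.0029],0],[[-0.0008,0,0.0029],0],[[-0.0008,0,0.0029],0]]' | python3 -m creep >/dev/null; python3 m.py
echo '[[[-0.0008,0,0.0029],0],[[-0.0008,0,0.0029],0],[[-0.0008,0,0.0029],0]]' | python3 -m creep >/dev/null; python3 m.py
echo '[[[-0.0005,0,0.0019],0],[[-0.0005,0,0.0019],0],[[-0.0005,0,0.0019],0]]' | python3 -m creep >/dev/null; python3 m.py
```

```text
time: 13.65
eef_pos: [0.5515, 0.3084, 0.163]
tcp_rot: [0.099, 0.995, -0.0, -0.0]
wrist_force: [-0.5, 0.9, -0.6]
finger_gap: 0.0252
grasp_force: 40.1
13.65 h 0.0068 lat [ 0.0013 -0.0002  0.0004] F.n -0.39 [-0.45  0.85 -0.58]
13.95 h 0.0045 lat [ 0.0011 -0.      0.0003] F.n -1.44 [-0.08  0.25 -1.53]
14.25 h 0.0012 lat [ 0.0012 -0.0001  0.0003] F.n -0.99 [-0.09 -0.46 -1.02]
14.55 h -0.0007 lat [ 0.0012 -0.0001  0.0003] F.n -0.24 [-0.06 -0.26 -0.25]
```

```bash
H='import'
echo '[[[0,0,0],0]]' | python3 -m creep >/dev/null; python3 m.py
echo '[[[0,0,0],0]]' | python3 -m creep >/dev/null; python3 m.py
echo '[[[0,0,0],0]]' | python3 -m creep >/dev/null; python3 m.py
echo '[[[-0.0005,0,0.002],0],[[-0.0005,0,0.002],0],[[-0.0005,0,0.002],0]]' | python3 -m creep >/dev/null; python3 m.py
echo '[[[0,0,0],0]]' | python3 -m creep >/dev/null; python3 m.py
echo '[[[0,0,0],0]]' | python3 -m creep >/dev/null; python3 m.py
echo '[[[0,0,0],0]]' | python3 -m creep >/dev/null; python3 m.py
python3 - <<'E'
from h import *
from plant import capture
c=capture("side");pickle.dump(c,open("side7.pkl","wb"))
cv2.imwrite("pics/s7.png",cv2.resize(c["image"][260:360,160:260,::-1],(600,600),interpolation=cv2.INTER_CUBIC))
E
```

```text
14.65 h -0.0006 lat [ 0.0012 -0.0001  0.0003] F.n -0.34 [-0.77 -0.09 -0.56]
14.75 h -0.0007 lat [ 0.0012 -0.      0.0003] F.n -0.93 [-0.4  -0.28 -1.06]
14.85 h -0.0007 lat [ 0.0012 -0.0001  0.0003] F.n -1.08 [ 0.65  0.06 -0.95]
15.15 h -0.0028 lat [ 0.0012 -0.0001  0.0003] F.n 0.02 [ 0.19 -0.04  0.08]
15.25 h -0.0027 lat [ 0.0012 -0.      0.0003] F.n -0.35 [-0.66  0.53 -0.57]
15.35 h -0.0027 lat [ 0.0013 -0.      0.0003] F.n -0.39 [ 0.12  0.15 -0.38]
15.45 h -0.0027 lat [ 0.0012 -0.      0.0003] F.n -0.62 [-0.61  0.16 -0.82]
```

View pics/s7.png

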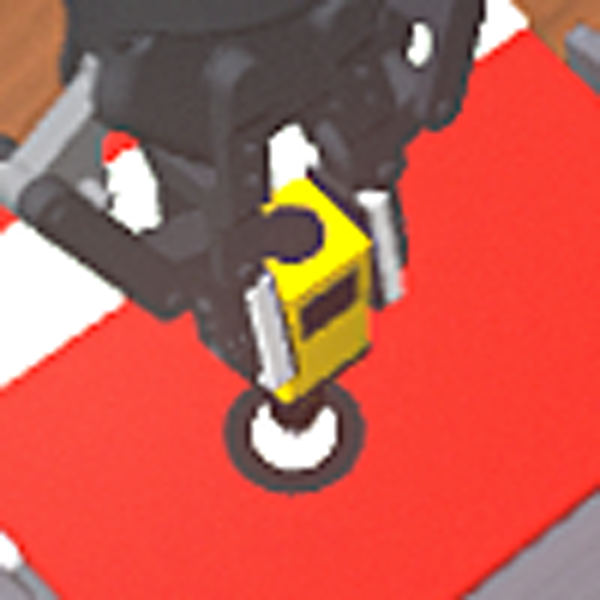

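The nose end at about (295,428) is centred on the spot, whose centre is near (295,437), with the tip touching. The force has risen about 1.4 N from the free level, so I'll press about 2.3 mm more.

```bash
echo '[[[-0.0006,0,0.0022],0],[[-0.0006,0,0.0022],0],[[-0.0006,0,0.0022],0]]' | python3 -m creep >/dev/null; python3 m.py
echo '[[[0,0,0],0]]' | python3 -m creep >/dev/null; python3 m.py
echo '[[[0,0,0],0]]' | python3 -m creep >/dev/null; python3 m.py
echo '[[[0,0,0],0]]' | python3 -m creep >/dev/null; python3 m.py
echo '[[[0,0,0],0]]' | python3 -m creep >/dev/null; python3 m.py
echo '[[[0,0,0],0]]' | python3 -m creep >/dev/null; python3 m.py
echo '[[[0,0,0],0]]' | python3 -m creep ; python3 m.py
```

```text
15.8 h -0.0051 lat [ 0.0013 -0.0001  0.0004] F.n 0.61 [-1.38  0.67  0.22]
15.9 h -0.005 lat [ 0.0013 -0.0001  0.0003] F.n 1.09 [-0.62  0.66  0.93]
16.0 h -0.005 lat [ 0.0013 -0.      0.0004] F.n 0.98 [-1.29  0.65  0.63]
16.1 h -0.005 lat [ 0.0013 -0.0001  0.0004] F.n 1.02 [-0.96  0.14  0.79]
16.2 h -0.005 lat [ 0.0013 -0.      0.0004] F.n 0.77 [ 0.2  -0.26  0.87]
16.3 h -0.005 lat [ 0.0013 -0.0001  0.0003] F.n 1.32 [-1.83 -0.64  0.91]
time: 16.4
eef_pos: [0.5546, 0.3078, 0.1516]
tcp_rot: [0.098, 0.995, 0.0, -0.0]
wrist_force: [-0.6, 0.0, 0.5]
finger_gap: 0.0252
grasp_force: 40.4
16.4 h -0.0051 lat [ 0.0013 -0.0001  0.0004] F.n 0.6 [-0.6   0.05  0.46]
```

```bash
echo '[[[0.0002,0,-0.0008],0],[[0.0002,0,-0.0008],0],[[0.0002,0,-0.0008],0],[[0.0002,0,-0.0008],0]]' | python3 -m creep >/dev/null; python3 m.py
echo '[[[0,0,0],0]]' | python3 -m creep >/dev/null; python3 m.py
echo '[[[0,0,0],0]]' | python3 -m creep >/dev/null; python3 m.py
echo '[[[0,0,0],0]]' | python3 -m creep >/dev/null; python3 m.py
echo '[[[0,0,0],0]]' | python3 -m creep >/dev/null; python3 m.py
echo '[[[0,0,0],0]]' | python3 -m creep >/dev/null; python3 m.py
python3 - <<'E'
from h import *
from plant import capture
t=[pickle.load(open("side0.pkl","rb")),capture("side")]
# panel and object change check far from the gripper
d=np.abs(t[0]["image"].astype(int)-t[1]["image"].astype(int)).max(2)>50
for nm,(x0,y0,x1,y1) in dict(panelNear=(190,350,300,392),jar=(260,360,306,420),tin=(348,248,388,300),wrench=(258,235,335,270)).items():print(nm,d[y0:y1,x0:x1].mean().round(3))
E
```

```text
16.8 h -0.0042 lat [ 0.0013 -0.0001  0.0003] F.n 1.43 [-0.63  0.35  1.29]
16.9 h -0.0042 lat [ 0.0012 -0.0001  0.0003] F.n 1.07 [-0.63  0.58  0.91]
17.0 h -0.0042 lat [ 0.0013 -0.0001  0.0003] F.n 0.9 [-0.51  0.5   0.77]
17.1 h -0.0042 lat [ 0.0012 -0.      0.0003] F.n -0.12 [-0.03 -0.81 -0.09]
17.2 h -0.0042 lat [ 0.0013 -0.0001  0.0003] F.n 0.39 [-0.41  0.61  0.26]
17.3 h -0.0042 lat [ 0.0012 -0.0001  0.0003] F.n 0.86 [-0.66  0.52  0.69]
panelNear 0.0
jar 0.0
tin 0.0
wrench 0.0
```

```bash
python3 -c "
from plant import env
print(env.finish_job())"
```

```text
the job is handed in; nothing more can be done
None
```

I handed the job in at 17.3 s with the drawer fully open and the gauge held on the white spot, its tip an estimated 4 to 6 mm in and its axis about 1° off square to the panel; the hand-in returned no verdict, and jar, tin, wrench and panel showed no change in the last picture.

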